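Press a processor cooler's push pins home crosswise

TASK

The cooler has been set down on the processor of the small mainboard, but its four white push pins still stand up. Press them fully home one at a time until each snaps down, crosswise so that the cooler seats evenly: first the pin nearest the corner where the row of metal I/O sockets meets the single long expansion slot, then the pin diagonally opposite, then the other pin on the I/O socket side, and last the one remaining. Press gently, never hard enough to strain the board; do not lift, shift or tip the board, and leave the tools and the bottle round it alone.

Things in the scene. Friction and masses are not known exactly. Their poses are not given: they have to be found in the camera images.
- mainboard: Green 170 x 170 mm mainboard on a 190 x 190 mm bare aluminium plate with rubber feet, about 0.9 kg, lying loose on the mat at any yaw; board, plate and cooler are one rigid piece. Origin: centre of the underside, on the 2 mm thick grey bench mat (z = 2 mm in the world); z up; the green top face is at z = 16 mm. I/O sockets at +x, expansion slot at -y, memory sockets at -x, power header at +y.
- io_row (a point): Middle of the row of metal I/O sockets along the board's +x edge (x = 66 to 87 mm, up to 16 mm above the green board).
- slot (a point): Middle of the top of the single long black expansion slot, 90 mm long, along the board's -y edge (y = -74 mm; 12 mm above the green board). Not to be confused with the two parallel black memory sockets with grey end latches along the -x edge, across from the I/O sockets (14 mm above the board).
- cooler_top (a point): Centre of the top of the cooler, a pale finned heatsink 50 (x) x 60 (y) mm, 55 mm above the bench top (z = 0), at x = -5, y = 8 mm in the board's frame. Its four push pins stand 40 mm from its centre in x and in y, at the ends of four dark arms. Nothing on the board but the heatsink stands higher than a pin cap, pressed or not.
- pin_a_top (a point): Centre of the top face of the pin on the I/O socket side and the expansion slot side (board frame x = 35, y = -32 mm). Every pin has a round white cap 12.4 mm in diameter and 6 mm thick on a grey sleeve; its flat top is 46 mm above the bench top (z = 0) when up, 38 mm when home.
- pin_b_top (a point): The same for the pin on the memory socket side, away from the expansion slot (x = -45, y = 48 mm), diagonally across from pin a.
- pin_c_top (a point): The same for the pin on the I/O socket side, away from the expansion slot (x = 35, y = 48 mm).
- pin_d_top (a point): The same for the pin on the memory socket side and the expansion slot side (x = -45, y = -32 mm), diagonally across from pin c.
- pin_a (a joint): Downward travel of pin a in m: 0 up, 0.008 home. Over-centre snap: it resists with about 3.5 N at first and less as it goes, past half its travel it snaps home by itself and stays there; released earlier it springs back up. At the end of its travel it stops hard: there is no need to push on.
- pin_b (a joint): Downward travel of pin b, as for pin a.
- pin_c (a joint): Downward travel of pin c, as for pin a.
- pin_d (a joint): Downward travel of pin d, as for pin a.
- paste_syringe: Slim paste syringe 138 x 22 x 19 mm lying loose to the left of the board; origin under its centre. To be left alone.
- screwdriver: Yellow and black screwdriver 160 x 23 x 20 mm lying loose to the right of the board; origin under its centre. To be left alone.
- solvent_bottle: White bottle 64 mm wide and 127 mm tall standing loose beyond the board; origin under its centre. To be left alone.

How it is judged:
On the way, in this order (a step that is already met when the one before it is completed fails the run):
1. the pin between I/O sockets and expansion slot (a) is home, the other three still up (value of joint pin_a above 0.0065 m and value of joint each of pin_b, pin_c, pin_d below 0.002 m), for 0.2 s.
2. the diagonally opposite pin (b) is home too, c and d still up (value of joint each of pin_a, pin_b above 0.0065 m and value of joint each of pin_c, pin_d below 0.002 m), for 0.2 s.
3. the other pin on the I/O socket side (c) is home too, d still up (value of joint each of pin_a, pin_b, pin_c above 0.0065 m and value of joint pin_d below 0.002 m), for 0.2 s.
4. the last pin (d) is home (value of joint each of pin_a, pin_b, pin_c, pin_d above 0.0065 m), for 0.2 s.
At the end, for the whole second after the job is handed in: All four pins are home (at least 6.5 of 8 mm down), and the board lies flat and still on the mat within 20 mm of where it was (all of step 4 and angle between mainboard's own z axis and vertical below 0.03 rad and distance of mainboard from where it was at the start of the episode below 0.02 m and linear speed of mainboard below 0.01 m/s); the robot touches nothing.
It fails at once if the robot pressed on the board or its pins with more than 45 N (contact force between any of the fingers, the arm and mainboard above 45 N).
It fails at once if the board was lifted, tipped or shifted (more than 8 mm up, 0.1 rad or 30 mm) (height (world z) of mainboard above 0.01 m or angle between mainboard's own z axis and vertical above 0.1 rad or distance of mainboard from where it was at the start of the episode above 0.03 m).
It fails at once if the syringe, screwdriver or bottle was moved by more than 15 mm (distance of any of paste_syringe, screwdriver, solvent_bottle from where it was at the start of the episode above 0.015 m).
It also fails if it takes over 53 s, if anything falls off the work surface, if the arm or the gripper's body presses on something with over 40 N, if the wrist force passes 120 N, or if a joint passes its speed limit or range.

ROBOT

A 6-joint arm with a two-finger parallel gripper is mounted at the origin on a cart in front of the work surface, level with it; the furniture and walls round the work are solid. World frame = base frame: x ahead of the robot, y to its left, z up, the work surface at z = 0. Lengths are in m, angles in rad, forces in N, time in s.
With the tool pointing down it reaches from about 0.35 to 0.775 m from the base axis. Payload 5.5 kg.
Tool frame: the origin (TCP) lies on the centre line of the jaws, within the pads' length; the fingertips stand 11 mm ahead of it and the grasp point (between the pads) lies 8 mm behind it (env.tip_extent is the distance from the TCP to the fingertips, in m); z points along the fingers, y is the line along which they close (so a half turn about z gives the same grasp; the last joint's range is limited). The gripper opens to 85 mm and grips with 20 to 120 N. Pads are 22 mm wide; open, the fingers measure 114 mm over their backs; the gripper's body (76 mm by 85 mm) begins 54 mm behind the grasp point. The pads swing forward as they close: fully open they stand 13 mm farther back than shut.
Start: joints at [-1.294, 0.313, 0.046, 1.304, 0, 1.431], TCP at [0.233, -0.526, 0.242] pointing down, gripper open.
Joint ranges: [-2.76, 2.76], [-0.86, 1.69], [-1.03, 1.26], [-2.2, 2.34], [-1.47, 1.5], [-3.14, 3.14]. Speed limits (rad/s): [2.57, 2.57, 3.14, 3.14, 3.14, 3.14].

INTERFACE

Orientations are given as a unit quaternion [w, x, y, z].
In Python, from workcell import env gives the robot as it stands.
- The arm moves only by the shell command python3 -m jog 'ROWS' [FORCE]. ROWS is JSON, a list of rows, each a list of 5 numbers: the gripper's target within -1 to 1 (shut at 1, half-way at 0, fully open at -1), then the shift along the tool's x, y, z in m, then the turn about the tool's z in degrees. In form: [[fingers, tx, ty, tz, turn], ...]. A call has 1 to 5 rows; each row shifts and turns the commanded pose from where the row before left it, along the tool's axes as they then stand; what a row does not reach is not made up. A row lasts 1/12 s, in which the tool goes at most 41.7 mm and 7.16 degrees, less where a joint would pass 70% of its speed; a pose out of reach is approached as far as the arm can. A call is refused whole if a number of a shift passes 0.0417 or a number of a turn 7.16, either way. A call with a gripper value outside its range is refused whole. The fingers move at their own pace and stop on an object; FORCE is the grip in N (left out, the last holds). Time passes only in rows, so rows that do not move let the fingers close. It gives the time, the measured TCP pose, the force, the opening and the grip force at its end, in the units of the state.
- env.get_state(): the state, without advancing time (a new reading comes with each control period).
- env.read_camera(name): name is "scene" or "top"; returns a dict with "img" (384x512x3 uint8, red, green, blue), "fov_y" (degrees; the focal length in pixels is half the picture's height over the tangent of half this angle, whatever the lens; pixels are square), "cx", "cy" (the principal point, pixels), "D" ([k1, k2, p1, p2, k3] as OpenCV has them; the pictures are not rectified), "T" (4x4, takes a point from camera to world coordinates). Camera axes: x right, y up, looking along -z (the intrinsics and any distortion apply to the point x, -y, -z); pixel columns grow to the right and rows downward; lengths in m; the calibration is good to about 2 mm. A picture is of the moment at which its call begins. There is no depth.
- env.hand_in(): hands the job in; it is judged then, once.
The state is a dict: "clock": time; "joint_pos": joint angles; "qvel": joint speeds; "tau": joint torques, N m; "tcp_pos": TCP position; "orientation": TCP orientation; "wrist_force": force on the tool from outside, world axes, zero at the start; "ft_torque": the same for the moment, N m; "finger_gap": finger opening in m; "grip_force": force on a finger pad.
Only numpy, scipy, OpenCV 4.12 (cv2) and the standard library are available. Lean on these libraries where they do the work, as an engineer would, in place of code of your own. Each camera call takes 0.05 s, during which the arm holds its last target. There are 200 camera calls.

## Working session

There is one attempt and no reset: what is moved stays moved. The work goes in short steps, Python scripts to look and compute and a shell command to move; the robot and the scene stay as the last step left them, time stands still between calls to the robot, and variables do not carry over. Pictures are saved under pics/ and viewed, at most 10 in all, crops included, and the job is handed in when it is done.

```bash
mkdir -p pics
cat > h.py <<'E'
import numpy as np, cv2
from workcell import env
def snap(n):
    c=env.read_camera(n); f=192/np.tan(np.radians(c["fov_y"])/2)
    c["K"]=np.array([[f,0,c["cx"]],[0,f,c["cy"]],[0,0,1.]]); c["D"]=np.array(c["D"],float); c["T"]=np.array(c["T"]); return c
def ray(c,uv,z):
    p=cv2.undistortPoints(np.array(uv,float).reshape(-1,1,2),c["K"],c["D"]).reshape(-1,2)
    d=np.c_[p[:,0],-p[:,1],-np.ones(len(p))]@c["T"][:3,:3].T; o=c["T"][:3,3]
    return o+d*((z-o[2])/d[:,2])[:,None]
def proj(c,P):
    q=(np.atleast_2d(P)-c["T"][:3,3])@c["T"][:3,:3]; q=q*[1,-1,-1]
    return cv2.projectPoints(q,np.zeros(3),np.zeros(3),c["K"],c["D"])[0].reshape(-1,2)
E
python3 - <<'E'
from h import *
for n in("top","scene"):
    c=snap(n); im=c["img"][...,::-1]; cv2.imwrite(f"pics/{n}0.png",cv2.resize(im,(800,600),interpolation=cv2.INTER_CUBIC)); print(n,c["T"].round(3).tolist(),c["fov_y"])
s=env.get_state(); print(s["tcp_pos"],s["orientation"],s["finger_gap"],s["clock"],s["wrist_force"])
E
```

```text
top [[0.05, 0.977, -0.208, 0.402], [-0.999, 0.049, -0.01, -0.183], [-0.0, 0.208, 0.978, 1.048], [0.0, 0.0, 0.0, 1.0]] 53.0864662836629
scene [[0.543, 0.428, -0.722, -0.187], [-0.84, 0.252, -0.481, -0.709], [-0.024, 0.868, 0.497, 0.618], [0.0, 0.0, 0.0, 1.0]] 45.26002321025548
[ 0.23267214 -0.52537921  0.24149977] [-7.94509831e-04  9.78359835e-01  2.06909158e-01 -4.32071124e-05] 0.08533095756764897 0.1 [-0.5362171  -0.16456942 -0.04286182]
```

View pics/top0.png

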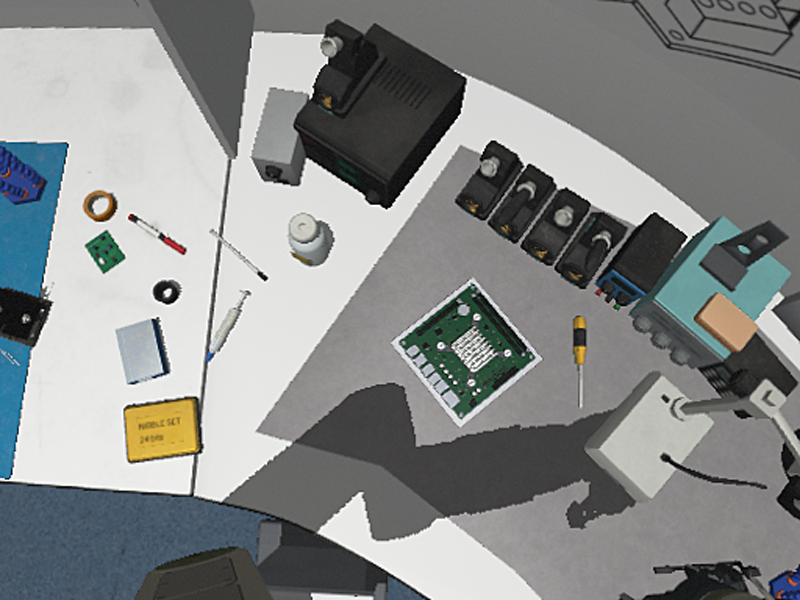

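View pics/scene0.png

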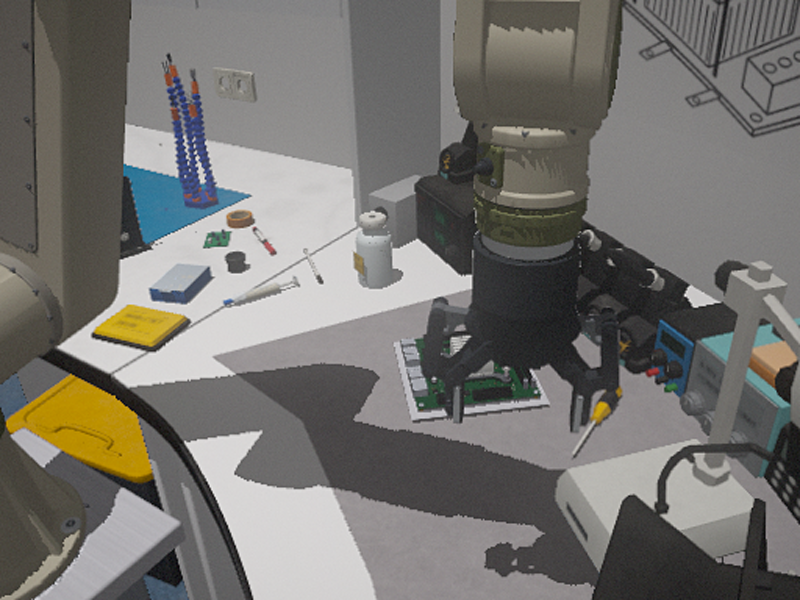

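The top view shows the board centred near (467,352), with the I/O sockets on its lower-left edge. I'll zoom in on it for pin and slot identification.

Run:
```python
from h import *
c=snap("top"); im=c["img"][...,::-1].copy()
x0,y0,w,h=242,172,112,104
cv2.imwrite("pics/crop.png",cv2.resize(im[y0:y0+h,x0:x0+w],None,fx=5.5,fy=5.5,interpolation=cv2.INTER_CUBIC))
hsv=cv2.cvtColor(im,cv2.COLOR_BGR2HSV)
g=cv2.inRange(hsv,(40,60,20),(90,255,255)); m=np.zeros_like(g); m[y0:y0+h,x0:x0+w]=g[y0:y0+h,x0:x0+w]
m=cv2.morphologyEx(m,cv2.MORPH_CLOSE,np.ones((15,15)))
k=max(cv2.findContours(m,0,2)[0],key=cv2.contourArea); b=cv2.boxPoints(cv2.minAreaRect(k))
P=ray(c,b,0.018); print(b.tolist(),P.round(4).tolist(),np.linalg.norm(P-np.roll(P,1,0),axis=1),P.mean(0))
v=cv2.inRange(hsv,(0,0,175),(180,45,255))[y0:y0+h,x0:x0+w]
n,l,s,ce=cv2.connectedComponentsWithStats(v)
for i in range(1,n):
    if 4<s[i,4]<80: print(s[i,2:],(ce[i]+[x0,y0]).round(1),ray(c,ce[i]+[x0,y0],.046)[0].round(4))
```

```text
[[254.6237335205078, 218.76239013671875], [302.4356384277344, 179.64358520507812], [342.4010009765625, 228.4901123046875], [294.5890808105469, 267.6089172363281]] [[0.57, -0.1794, 0.018], [0.6863, -0.3066, 0.018], [0.555, -0.4182, 0.018], [0.4443, -0.2915, 0.018]] [0.16842198 0.17232068 0.17231621 0.16817646] [ 0.56390412 -0.29892625  0.018     ]
[ 7  7 32] [296.3 197.9] [ 0.6272 -0.2881  0.046 ]
[ 4  4 12] [304.8 202.5] [ 0.6158 -0.3108  0.046 ]
[ 5  5 15] [281.7 220.9] [ 0.5633 -0.251   0.046 ]
[ 8  7 32] [263.8 223.9] [ 0.553  -0.2042  0.046 ]
[ 4  4 12] [324.2 225.5] [ 0.5565 -0.3637  0.046 ]
[14  9 20] [306.8 234. ] [ 0.5319 -0.3181  0.046 ]
[ 5  4 11] [301.2 244.5] [ 0.5034 -0.304   0.046 ]
```

View pics/crop.png

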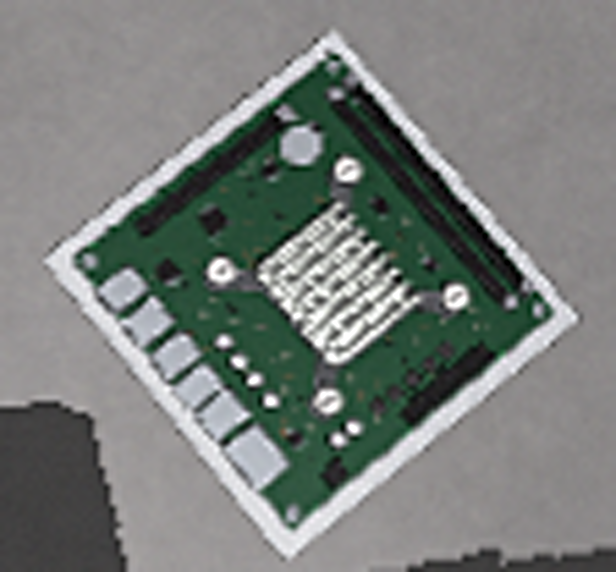

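The crop shows the slot upper-left, the I/O row lower-left and the memory sockets upper-right. In image pixels:

| Pin | Position | Pixel |
|---|---|---|
| a | left | (281.7, 220.9) |
| b | right | (324.2, 225.5) |
| c | bottom | (301.2, 244.5) |
| d | top | (304.8, 202.5) |

Both diagonals measure 0.113 m, which is the expected length. Board yaw is about 131.7°. Next I shut the fingers and turn the tool so its x runs along the board's x.

```bash
for i in 1 2 ; do python3 -m jog '[[1,0,0,0,-7.16],[1,0,0,0,-7.16],[1,0,0,0,-7.16],[1,0,0,0,-7.16],[1,0,0,0,-7.16]]' 20; done; python3 -m jog '[[1,0,0,0,-7.16],[1,0,0,0,-7.16],[1,0,0,0,-7.16],[1,0,0,0,-7.16],[1,0,0,0,-7.16]]'
cat >> h.py <<'E'
from scipy.spatial.transform import Rotation as R
PIN=dict(a=(.5633,-.251),b=(.5565,-.3637),c=(.5034,-.304),d=(.6158,-.3108))
CEN=np.mean(list(PIN.values()),0)
def go(p,z,off=.003):
    s=env.get_state(); q=np.array(PIN[p]); u=(q-CEN)/np.linalg.norm(q-CEN); t=np.r_[q+off*u,z+env.tip_extent]
    r=R.from_quat(np.roll(s["orientation"],-1)); X=r.as_matrix()[:,0]
    print(p,"target",t.round(4),"tool shift",r.inv().apply(t-s["tcp_pos"]).round(4),"xyaw",np.degrees(np.arctan2(X[1],X[0])).round(2),"F",s["wrist_force"].round(2),"t",s["clock"],"gap",s["finger_gap"])
E
python3 -c "
from h import *
print(env.tip_extent,env.get_state()['joint_pos']); go('a',.085)"
```

```text
clock: 0.57
tcp_pos: [0.2327, -0.5256, 0.2419]
orientation: [-0.0, 0.866, 0.5, 0.0]
wrist_force: [0.5, 0.3, -0.6]
finger_gap: 0.0251
grip_force: 0.0
clock: 0.98
tcp_pos: [0.2327, -0.5256, 0.2419]
orientation: [-0.0, 0.67, 0.742, 0.0]
wrist_force: [0.2, 0.1, -0.3]
finger_gap: -0.0002
grip_force: 0.0
clock: 1.4
tcp_pos: [0.2327, -0.5256, 0.2419]
orientation: [-0.0, 0.41, 0.912, 0.0]
wrist_force: [0.6, 0.8, 0.1]
finger_gap: 0.0003
grip_force: 0.0
0.011 [-1.29360154e+00  3.13555038e-01  4.55870121e-02  1.30360319e+00
  9.61446155e-06 -4.49472565e-01]
a target [ 0.5635 -0.248   0.096 ] tool shift [-0.0124  0.4316  0.1461] xyaw 131.63 F [0.62 0.82 0.06] t 1.4 gap 0.0002935127629886643
```

```bash
python3 -m jog '[[1,0,0.035,0,0],[1,0,0.035,0,0],[1,0,0.035,0,0],[1,0,0.035,0,0],[1,0,0.035,0,0]]' >/dev/null; python3 -m jog '[[1,-0.002,0.035,0,0],[1,-0.002,0.035,0,0],[1,-0.002,0.035,0,0],[1,-0.002,0.035,0,0],[1,-0.002,0.035,0,0]]'; python3 -m jog '[[1,-0.002,0.035,0.025,0],[1,0,0.035,0.025,0],[1,0,0.0116,0.025,0],[1,0,0,0.025,0],[1,0,0,0.025,0]]';python3 -m jog '[[1,0,0,0,0],[1,0,0,0,0]]'
python3 - <<'E'
from h import *
go('a',.060)
c=snap("scene"); cv2.imwrite("pics/s1.png",cv2.resize(c["img"][190:290,220:370,::-1],(750,500),interpolation=cv2.INTER_CUBIC))
print([(proj(c,[*PIN[k],.046])[0]-[220,190])*5 for k in PIN])
E
```

```text
clock: 2.23
tcp_pos: [0.5034, -0.301, 0.2421]
orientation: [-0.0, 0.412, 0.911, -0.0]
wrist_force: [0.6, -0.0, -0.2]
finger_gap: -0.0
grip_force: 0.0
clock: 2.65
tcp_pos: [0.564, -0.25, 0.1173]
orientation: [-0.0, 0.411, 0.912, -0.0]
wrist_force: [0.1, -0.9, -1.1]
finger_gap: -0.0
grip_force: 0.0
clock: 2.82
tcp_pos: [0.5621, -0.2506, 0.1174]
orientation: [-0.002, 0.412, 0.911, 0.0]
wrist_force: [-0.4, -0.4, 1.5]
finger_gap: -0.0001
grip_force: 0.0
a target [ 0.5635 -0.248   0.071 ] tool shift [0.0009 0.0029 0.0464] xyaw 131.29 F [-0.4  -0.4   1.49] t 2.8167 gap -0.0001377873602362393
[array([298.52572814, 137.6801777 ]), array([515.12686056, 218.39856362]), array([332.39326531, 238.72650986]), array([469.37403409, 120.32679828])]
```

View pics/s1.png

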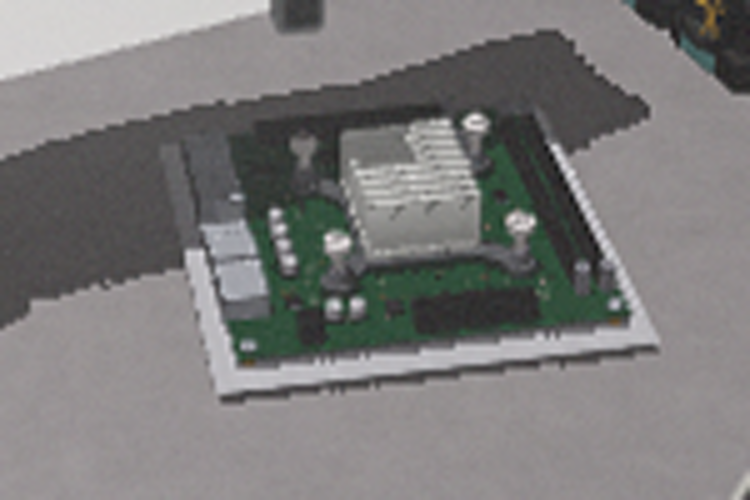

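The scene view shows all four pins up. The caps are about 1 px from where the top-view positions predict, at (302,142), (520,219), (336,242) and (475,122) in the crop, so the two views agree. Now I lower over pin a.

```bash
python3 -m jog '[[1,0.001,0.003,0.015,0],[1,0,0,0.015,0],[1,0,0,0.015,0],[1,0,0,0.005,0],[1,0,0,0,0]]' >/dev/null; python3 -c "
from h import *
go('a',.046)"; python3 -m jog '[[1,0,0,0.003,0],[1,0,0,0.002,0],[1,0,0,0.002,0],[1,0,0,0.002,0],[1,0,0,0,0]]' ; python3 -c "
from h import *
go('a',.041)"
```

```text
a target [ 0.5635 -0.248   0.057 ] tool shift [ 0.0018 -0.0003  0.0124] xyaw 131.24 F [ 0.5  -0.77  0.33] t 3.2833 gap -0.0003425764597050489
clock: 3.7
tcp_pos: [0.5649, -0.2488, 0.0599]
orientation: [0.0, 0.412, 0.911, -0.0]
wrist_force: [-0.6, 0.2, 0.3]
finger_gap: 0.0
grip_force: 0.0
a target [ 0.5635 -0.248   0.052 ] tool shift [ 0.0015 -0.0005  0.0079] xyaw 131.28 F [-0.56  0.18  0.33] t 3.7 gap 3.801244451367231e-05
```

Tip height is 48.9 mm with no contact yet. I keep going down slowly.

```bash
for i in 1; do python3 -m jog '[[1,0.001,0,0.002,0],[1,0,0,0.001,0],[1,0,0,0.001,0],[1,0,0,0,0]]'; python3 -m jog '[[1,0,0,0.001,0],[1,0,0,0.001,0],[1,0,0,0,0]]';  python3 -m jog '[[1,0,0,0.001,0],[1,0,0,0.001,0],[1,0,0,0,0]]'; done | egrep 'tcp|force|clock'
```

```text
clock: 4.03
tcp_pos: [0.5642, -0.2479, 0.056]
wrist_force: [-0.7, 1.5, 0.6]
grip_force: 0.9
clock: 4.28
tcp_pos: [0.5642, -0.248, 0.0536]
wrist_force: [-0.6, 0.1, 0.5]
grip_force: 0.4
clock: 4.53
tcp_pos: [0.5642, -0.2481, 0.0514]
wrist_force: [-0.3, 0.4, -0.3]
grip_force: 0.0
```

Run:
```python
from h import *
c=snap("scene"); cv2.imwrite("pics/s2.png",cv2.resize(c["img"][190:290,220:370,::-1],(750,500),interpolation=cv2.INTER_CUBIC))
```

```text
(no output)
```

View pics/s2.png

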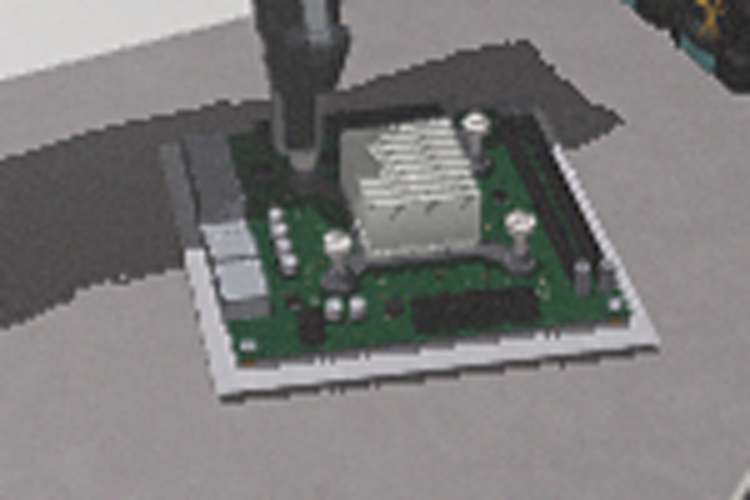

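The finger covers cap a, which now shows near (302,160) instead of (302,142), so it looks pressed. I lift, cross to b and check a.

```bash
python3 -m jog '[[1,0,0,-0.015,0],[1,0,0,-0.02,0],[1,-0.014,-0.014,0,0],[1,-0.025,-0.025,0,0],[1,-0.025,-0.025,0,0]]' >/dev/null;  python3 -m jog '[[1,-0.02,-0.02,0,0],[1,0,0,0,0],[1,0,0,0,0]]'
python3 - <<'E'
from h import *
go('b',.050)
c=snap("scene"); cv2.imwrite("pics/s3.png",cv2.resize(c["img"][190:290,220:370,::-1],(750,500),interpolation=cv2.INTER_CUBIC))
E
```

```text
clock: 5.25
tcp_pos: [0.5561, -0.3684, 0.0865]
orientation: [0.0, 0.414, 0.91, -0.0]
wrist_force: [0.1, 0.3, -0.9]
finger_gap: 0.0001
grip_force: 0.0
b target [ 0.5563 -0.3667  0.061 ] tool shift [0.0012 0.0013 0.0255] xyaw 131.12 F [ 0.09  0.35 -0.86] t 5.25 gap 9.71148407347988e-05
```

View pics/s3.png

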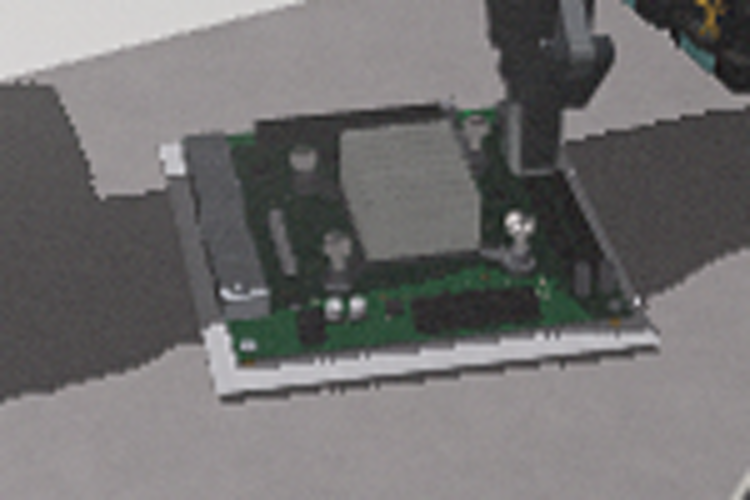

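Pin a's cap now sits low at (302,158), so it is home. The caps of b (520,222), c (336,245) and d (475,124) are still up. Next is b, down to the same height with a slow final press.

```bash
python3 -m jog '[[1,0.001,0.001,0.012,0],[1,0,0,0.010,0],[1,0,0,0.004,0],[1,0,0,0,0]]'|egrep 'tcp|wrist'; for i in 1 2 3; do python3 -m jog '[[1,0,0,0.002,0],[1,0,0,0.001,0],[1,0,0,0,0]]'|egrep 'tcp|wrist'; done; python3 -c "
from h import *
go('b',.0405)"
```

```text
tcp_pos: [0.5558, -0.3633, 0.0591]
wrist_force: [0.2, -0.1, 0.1]
tcp_pos: [0.5569, -0.3651, 0.0581]
wrist_force: [0.2, -0.2, -0.6]
tcp_pos: [0.5571, -0.3654, 0.0554]
wrist_force: [1.1, -0.1, 2.4]
tcp_pos: [0.5562, -0.365, 0.0513]
wrist_force: [1.4, -0.1, 0.1]
b target [ 0.5563 -0.3667  0.0515] tool shift [-0.0013 -0.001  -0.0002] xyaw 131.27 F [ 1.4  -0.11  0.13] t 6.3833 gap 0.00011183691410171784
```

```bash
python3 -m jog '[[1,0,0,-0.015,0],[1,0,0,-0.02,0],[1,0.02,0,0,0],[1,0.03,0,0,0],[1,0.03,0,0,0]]' >/dev/null;  python3 -m jog '[[1,0.003,0,0,0],[1,0,0,0,0],[1,0,0,0,0]]' >/dev/null
python3 - <<'E'
from h import *
go('c',.050)
c=snap("scene"); cv2.imwrite("pics/s4.png",cv2.resize(c["img"][190:290,220:370,::-1],(750,500),interpolation=cv2.INTER_CUBIC))
E
```

```text
c target [ 0.5004 -0.3038  0.061 ] tool shift [ 0.0009 -0.0018  0.0262] xyaw 131.28 F [ 0.06 -0.34  0.35] t 7.05 gap 2.151172972858416e-05
```

View pics/s4.png

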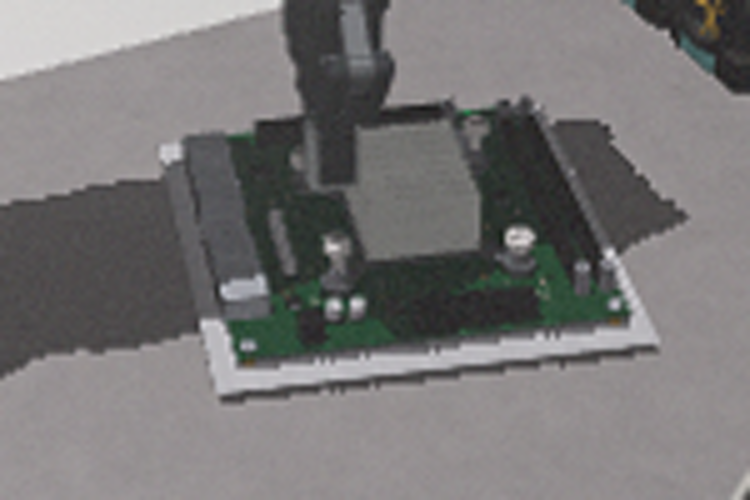

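Pin b's cap has dropped to (520,239), so it is home. Caps c (336,244) and d (475,124) are still up. Next is c.

```bash
python3 -m jog '[[1,0.001,-0.001,0.012,0],[1,0,0,0.010,0],[1,0,0,0.004,0],[1,0,0,0,0]]'|egrep 'tcp|wrist'; for i in 1 2 3; do python3 -m jog '[[1,0,0,0.002,0],[1,0,0,0.001,0],[1,0,0,0,0]]'|egrep 'tcp|wrist'; done; python3 -c "
from h import *
go('c',.0405)"
```

```text
tcp_pos: [0.5, -0.3026, 0.0592]
wrist_force: [-1.0, -0.6, 0.6]
tcp_pos: [0.5007, -0.3029, 0.0579]
wrist_force: [-0.7, -0.0, 0.3]
tcp_pos: [0.5009, -0.3031, 0.0553]
wrist_force: [0.6, -0.9, 0.5]
tcp_pos: [0.5001, -0.3024, 0.0514]
wrist_force: [0.5, 1.3, 0.9]
c target [ 0.5004 -0.3038  0.0515] tool shift [-0.0012 -0.0007 -0.0001] xyaw 131.28 F [0.54 1.26 0.93] t 8.1833 gap -0.00018156415817064214
```

```bash
python3 -m jog '[[1,0,0,-0.015,0],[1,0,0,-0.02,0],[1,-0.014,0.014,0,0],[1,-0.025,0.025,0,0],[1,-0.025,0.025,0,0]]' >/dev/null;  python3 -m jog '[[1,-0.02,0.02,0,0],[1,0,0,0,0],[1,0,0,0,0]]' >/dev/null
python3 - <<'E'
from h import *
go('d',.050)
c=snap("scene"); cv2.imwrite("pics/s5.png",cv2.resize(c["img"][190:290,220:370,::-1],(750,500),interpolation=cv2.INTER_CUBIC))
E
```

```text
d target [ 0.6188 -0.311   0.061 ] tool shift [-0.0002 -0.0014  0.0246] xyaw 131.36 F [-0.24  0.53 -1.35] t 8.85 gap -9.586065842656852e-05
```

View pics/s5.png

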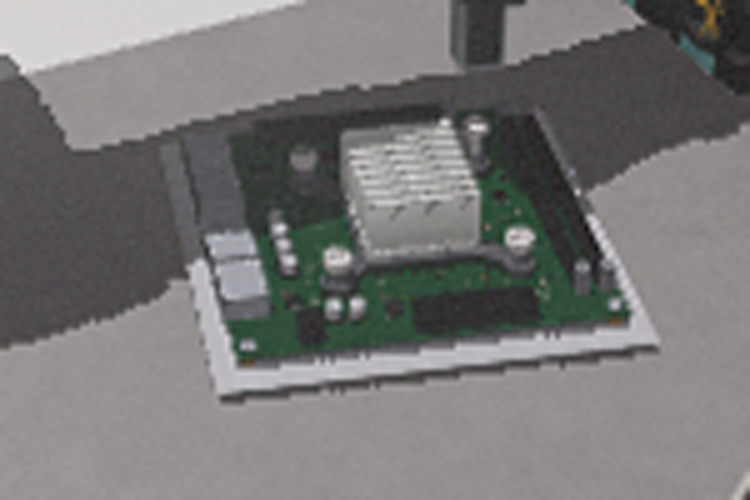

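Pin c's cap has dropped to (337,260), so it is home. Only d at (475,125) is still up. I press it and lift clear.

```bash
python3 -m jog '[[1,0,-0.001,0.012,0],[1,0,0,0.010,0],[1,0,0,0.002,0],[1,0,0,0,0]]'|egrep 'tcp|wrist'; for i in 1 2 3; do python3 -m jog '[[1,0,0,0.002,0],[1,0,0,0.001,0],[1,0,0,0,0]]'|egrep 'tcp|wrist'; done; python3 -m jog '[[1,0,0,0.001,0],[1,0,0,0,0],[1,0,0,0,0]]'|egrep 'tcp|wrist'; python3 -m jog '[[1,0,0,-0.015,0],[1,0,0,-0.03,0],[1,0,0,-0.03,0],[1,0,0,-0.03,0],[1,0,0,0,0]]'|egrep 'tcp|wrist'
python3 - <<'E'
from h import *
c=snap("scene"); cv2.imwrite("pics/s6.png",cv2.resize(c["img"][190:290,220:370,::-1],(750,500),interpolation=cv2.INTER_CUBIC))
E
```

```text
tcp_pos: [0.6164, -0.3105, 0.0616]
wrist_force: [-0.1, -0.2, 0.1]
tcp_pos: [0.6182, -0.3112, 0.0602]
wrist_force: [0.0, 0.0, 0.1]
tcp_pos: [0.6185, -0.3112, 0.0572]
wrist_force: [0.4, 0.2, -0.5]
tcp_pos: [0.6185, -0.3112, 0.0538]
wrist_force: [0.5, -0.3, 1.4]
tcp_pos: [0.618, -0.3109, 0.0525]
wrist_force: [-0.2, -0.5, 0.4]
tcp_pos: [0.621, -0.3128, 0.1652]
wrist_force: [1.7, -0.6, 1.3]
```

View pics/s6.png

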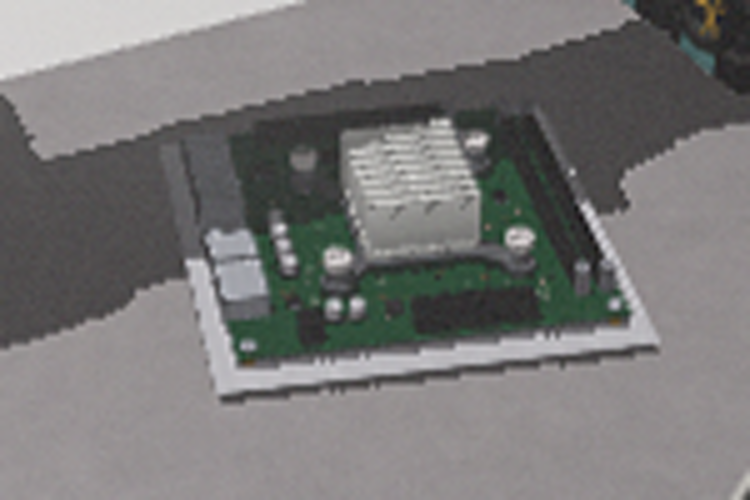

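Pin d's cap has dropped to (476,141), so all four pins are home. The board has not moved in the picture and the arm is clear.

```bash
python3 -m jog '[[1,0,0,0,0],[1,0,0,0,0],[1,0,0,0,0]]' >/dev/null; python3 -c "
from workcell import env
print(env.hand_in())"
```

```text
the job is handed in; nothing more can be done
None
```

I pressed all four pins home in the order a, b, c, d; the camera showed each cap down, the board unmoved and the arm clear, and the job is handed in (no verdict came back).

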